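# Zero the spice mill through its adjuster slot

### The job

Reset the grind of the spice mill: take the setting bar out of its wooden stand, reach with its blade through the narrow slot on top of the mill's adjuster housing, and turn the star wheel inside tooth by tooth in the closing direction (its top moving along the slot away from the robot) until the burrs meet and the wheel will go no further, leaning on it firmly for a moment with the bar but not forcing it. Then back the wheel off by one tooth, and put the bar back upright in its stand, fully down. Leave the goods on the counter where they stand.

Things in the scene. Friction and masses are not known exactly. Their poses are not given: they have to be found in the camera images.
- mill: Fixed bench mill; origin on the counter under the star wheel; +x points away from the robot (turned up to 0.3 rad). Grey adjuster housing over the origin: 136 mm (x) by 56 (y), 141 high, top plate 5 mm thick, its -y face clear plastic. A lying motor drum (130 high) leads from it to the mill's +y; on it, 185 mm from the origin, stands a steel hopper, radius 59, up to 253 mm high.
- slot (a point): Centre of the access slot, at the top face of the housing's top plate, 141 mm above the counter. The slot is 52 mm long along the mill's x and 16 mm wide along y. The star wheel's highest point can come to 11 mm below this point. Axes as the mill's.
- star_wheel (a joint): Angle of the star wheel (rad) about its level axis along the mill's y. It grows as the wheel's top moves to the mill's +x (closing) and stops hard at 0, where the burrs meet; opened it is negative. One tooth is 36 degrees (0.628 rad). Even friction, about 2 to 3 N at the teeth; no clicks; it stays where it is left.
- star_teeth: Steel star wheel: ten straight teeth 9 mm thick, 16 wide (y), tip radius 55 mm, on a hub of radius 34. Origin on its axis, along the mill's y, 75 mm above the counter, 66 below the slot's top; it turns with the wheel. At joint value 0 one tooth's centre line stands 5 degrees from upright towards the mill's +x, the others every 36 degrees; at other values all are turned by that angle.
- bar: Loose setting bar, 0.14 kg, standing upright in its stand at the start. Origin: the centre of the blade's lower end; z runs up the bar. Steel blade 7 mm (x) by 9 mm (y) by 60 mm long, then a round steel collar 36 mm across and 5 mm thick (60 to 65 mm up), then a square wooden handle 24 by 24 mm (65 to 127 mm up).
- bar_handle (a point): Point on the bar's axis inside the handle, 90 mm above the blade's lower end: a good place to grip.
- stand: Fixed wooden block 84 by 84 mm, 70 mm high; origin under its centre. A rectangular hole, 15 mm (x) by 17 mm (y), goes through its middle from the top; the bar's collar rests on the block's top, with the blade's lower end then 10 mm above the counter.
- stand_mouth (a point): Centre of the stand's hole at the block's top, 70 mm above the counter.
- jar_a: Bystander: amber glass jar, 60 mm across, 100 mm high, origin under its centre.
- jar_b: Bystander: a second jar like jar_a.
- tin: Bystander: square red tin, 100 by 100 by 150 mm high, origin under its centre.
- bowl: Bystander: white bowl, 110 mm across, 45 mm high, origin under its centre.
- packet: Bystander: brown carton, 70 by 50 by 140 mm high, origin under its centre.
- can: Bystander: can, 72 mm across, 90 mm high, origin under its centre.
- scoop: Bystander: spoon lying on the counter.
Mind the look-alikes: they are no part of the job. What is shaped like the bar but red is not meant. Leave any purple look-alike of the stand alone.

How it is judged:
By the outcome, as a careful person would: the job done as asked, in the order asked, and still so for the second after the job is handed in, with the robot touching nothing.
It also fails if it takes over 64 s, if anything falls off the work surface, if the arm or the gripper's body presses on something with over 40 N, if the wrist force passes 120 N, or if a joint passes its speed limit or range.

### The arm

A 6-joint arm with a two-finger parallel gripper is mounted at the origin on the work surface. World frame = base frame: x ahead of the robot, y to its left, z up, the work surface at z = 0. Lengths are in mm, angles in rad, forces in N, time in s.
With the tool pointing down it reaches from about 325 to 775 mm from the base axis. Payload 5.5 kg.
Tool frame: the origin (TCP) lies at the very end of the fingers, on their centre line; the grasp point (between the pads) lies 19 mm behind it; x points along the fingers, y is the direction in which the jaws open and shut, and the axes are right-handed (so a half turn about x gives the same grasp; the last joint's range is limited). The gripper opens to 85 mm and grips with 20 to 120 N. Pads are 22 mm wide; open, the fingers measure 114 mm over their backs; the gripper's body (76 mm by 85 mm) begins 54 mm behind the grasp point. The pads swing forward as they close: fully open they stand 13 mm farther back than shut.
Start: joints at [-1.253, 0.091, 1.231, -0, 1.82, -0.057], TCP at [219.652, -558.363, 231.275] pointing down, gripper open.
Joint ranges: [-2.87, 2.87], [-0.86, 2.18], [0.17, 2.46], [-1.51, 4.65], [0.06, 2.69], [-2.65, 2.65]. Speed limits (rad/s): [2.57, 2.57, 3.01, 3.14, 3.14, 3.14].

### API

Orientations are given as a unit quaternion [x, y, z, w].
In Python, from rig import arm gives the robot as it stands.
- The arm moves only by the tool servo_tool, never from a script. Its argument "motion" is a list of rows, each an object of numbers: "dx", "dy", "dz": the shift along the tool's x, y, z in mm; "roll": the turn about the tool's x in degrees; "gripper": the gripper command: -1 is shut, 1 is fully open, values between are in proportion. In form: [{"dx": .., "dy": .., "dz": .., "roll": .., "gripper": ..}, ...]. A call has 1 to 5 rows; each row is the pose to reach, as a shift and turn from the pose commanded when the call began, along the tool's axes at that moment; what a row does not reach only later rows make up. A row lasts 1/8 s, in which the tool goes at most 62.5 mm and 10.7 degrees, less where a joint would pass 70% of its speed; a pose out of reach is approached as far as the arm can. A call with a gripper value outside its range is refused whole. The fingers move at their own pace and stop on an object; "newtons" is the grip in N (left out, the last holds). Time passes only in rows, so rows that repeat a pose let the fingers close. It gives the time, the measured TCP pose, the force and the opening at its end, in the units of the state.
- arm.read_state(): the state, without advancing time (a new reading comes with each control period).
- arm.get_image(name): name is "scene" or "top"; returns the picture (384x512x3 uint8, red, green, blue); there is no depth.
- arm.camera_info(name): a dict with "camera_matrix" (3x3 intrinsics, pixels), "R" (3x3) and "t" (3): a world point X has camera coordinates R X + t. Camera axes: x right, y down, z forward; pixel columns grow to the right and rows downward; lengths in mm; the calibration is good to about 2 mm. A picture is of the moment at which its call begins. camera_info takes no time and is no camera call.
- arm.close_job(): hands the job in, once; it reports no verdict.
The state is a dict: "t": time; "joint_positions": joint angles; "dq": joint speeds; "tau": joint torques, N m; "position": TCP position; "tool_rot": TCP orientation; "contact_force": force on the tool from outside, world axes, zero at the start; "wrist_torque": the same for the moment, N m; "gripper_width": finger opening in mm.
Only numpy, scipy, OpenCV 4.12 (cv2) and the standard library are available. Lean on these libraries where they do the work, as an engineer would, in place of code of your own. Each camera call takes 0.05 s, during which the arm holds its last target.

## Working session

There is one attempt and no reset: what is moved stays moved. The work goes in short steps, Python scripts to look and compute and a tool call to move; the robot and the scene stay as the last step left them, time stands still between calls to the robot, and variables do not carry over. Pictures are saved under pics/ and viewed, and the job is handed in when it is done.

Besides the shell and the picture viewer there is one more tool, called after "Emit:" as a command line: name --argument value ..., lists and objects as JSON in quotes. servo_tool: Moves the arm, as the interface text tells. Its arguments: {"type":"object","properties":{"motion":{"type":"array","items":{"type":"object","properties":{"dx":{"type":"number"},"dy":{"type":"number"},"dz":{"type":"number"},"roll":{"type":"number"},"gripper":{"type":"number"}}}},"newtons":{"type":"number"}},"required":["motion"]}

```bash
ls; mkdir -p pics
python3 - <<'E'
from rig import arm
import cv2,numpy as np
print(arm.read_state())
for n in("scene","top"):
    im=arm.get_image(n); cv2.imwrite(f"pics/{n}0.png",im[:,:,::-1])
    print(n,arm.camera_info(n))
E
```

```text
pics
{'t': 0.0, 'joint_positions': array([-1.25265727e+00,  9.18543291e-02,  1.23191930e+00,  3.69501615e-06,
        1.81981030e+00, -5.67140535e-02]), 'dq': array([ 0.00105246,  0.00066787, -0.00019183,  0.00032876, -0.00248673,
        0.00033085]), 'tau': array([ 1.98526381e-03, -4.58728695e+01, -4.18023849e+01,  2.04151279e-04,
        1.15201331e-02,  3.57029691e-06]), 'position': array([ 219.5802278 , -558.05799566,  230.1347257 ]), 'tool_rot': array([-0.69463231, -0.13245444,  0.69481332, -0.13105808]), 'contact_force': array([-0.18619706, -0.56391106,  0.57362781]), 'wrist_torque': array([-0.00698078, -0.02138439,  0.02577869]), 'gripper_width': 85.35049481972939}
scene {'camera_matrix': array([[350.55518302,   0.        , 253.14499342],
       [  0.        , 350.55518302, 185.8068423 ],
       [  0.        ,   0.        ,   1.        ]]), 'R': array([[ 0.04761257,  0.99871974, -0.01708589],
       [ 0.77971383, -0.04785225, -0.62430481],
       [-0.62432314,  0.01640265, -0.78099396]]), 't': array([ -79.04641267, -353.31901957, 1335.96585558])}
top {'camera_matrix': array([[347.33678978,   0.        , 255.86038978],
       [  0.        , 347.33678978, 197.22793188],
       [  0.        ,   0.        ,   1.        ]]), 'R': array([[-0.00535846, -0.99992571,  0.01094813],
       [-0.98471737,  0.00337045, -0.17412737],
       [ 0.17407753, -0.01171386, -0.98466228]]), 't': array([  62.59657828,  552.29318216, 1172.02847865])}
```

View pics/scene0.png

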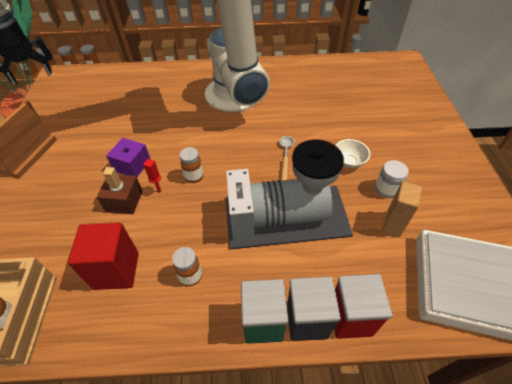

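View pics/top0.png

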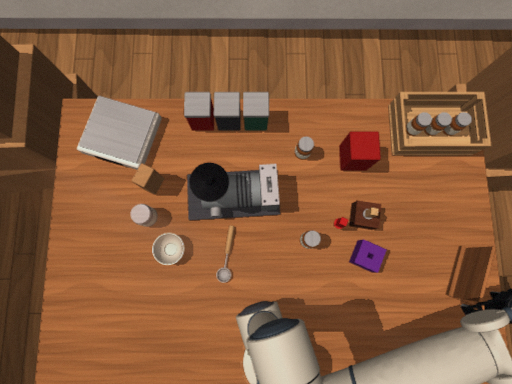

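The scene view shows the bar in the brown stand near (115,185) and the mill slot near (240,190). The red look-alike is at (152,175) and the purple stand at (128,157). I'll zoom in on these.

Run:
```python
import cv2,numpy as np
s=cv2.imread("pics/scene0.png");t=cv2.imread("pics/top0.png")
def c(im,x,y,w,h,k): return cv2.resize(im[y:y+h,x:x+w],(w*k,h*k),interpolation=cv2.INTER_CUBIC)
cv2.imwrite("pics/z1.png",np.hstack([c(s,90,150,66,66,6),c(t,335,190,66,66,6)]))
cv2.imwrite("pics/z2.png",np.hstack([c(s,215,160,66,90,6),c(t,240,155,66,90,6)]))
```

```text
(no output)
```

View pics/z1.png

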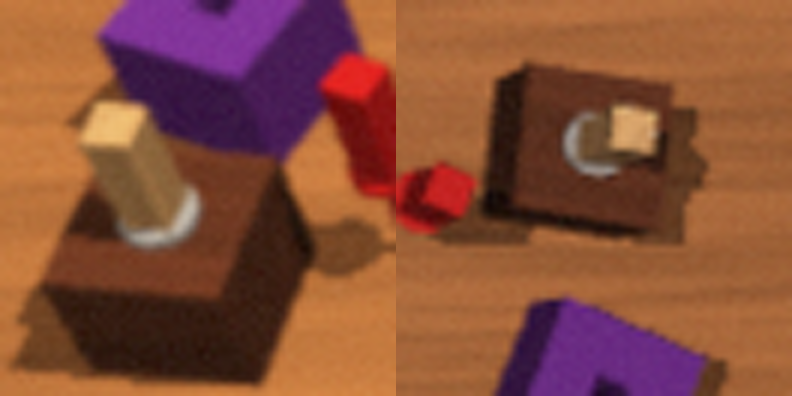

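View pics/z2.png

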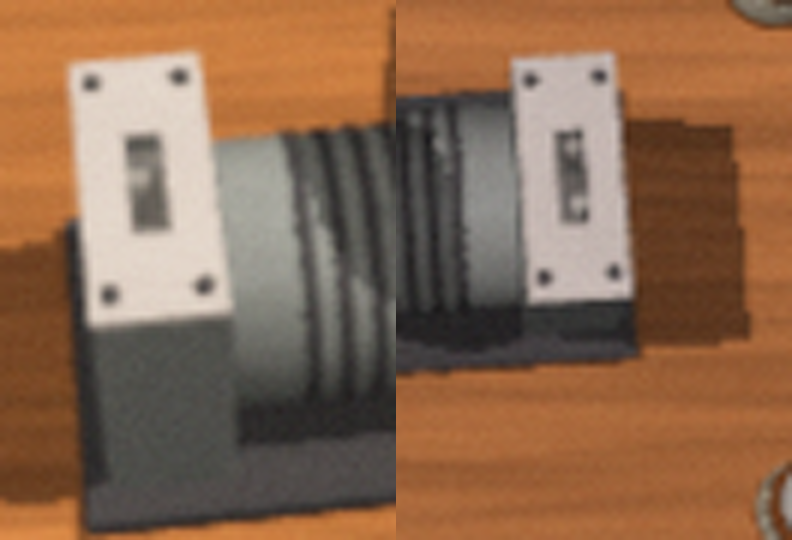

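The handle top is at about scene (109,171) and top (374,211). The slot is at scene (239,190) and top (268,184). The white plate and the stand top are clear enough to mask.

```bash
cat > h.py <<'E'
import cv2,numpy as np
from rig import arm
def ray(n,uv,z):
    c=arm.camera_info(n);K,R,t=c["camera_matrix"],c["R"],c["t"]
    o=-R.T@t; d=R.T@np.linalg.inv(K)@np.array([uv[0],uv[1],1.])
    return (o+d*(z-o[2])/d[2])
def proj(n,X):
    c=arm.camera_info(n);p=c["camera_matrix"]@(c["R"]@np.array(X,float)+c["t"]);return p[:2]/p[2]
def world_poly(n,cnt,z): return np.array([ray(n,p,z)[:2] for p in cnt.reshape(-1,2)],np.float32)
def rect(n,mask,z,seed):
    k,l=cv2.connectedComponents(mask.astype(np.uint8));m=(l==l[seed[1],seed[0]]) if mask[seed[1],seed[0]] else None
    if m is None: print("seed off");return
    cs,_=cv2.findContours(m.astype(np.uint8),cv2.RETR_EXTERNAL,cv2.CHAIN_APPROX_NONE)
    c=max(cs,key=cv2.contourArea);r=cv2.minAreaRect(world_poly(n,c,z))
    M=cv2.moments(c.astype(np.float32));
    return r,m.sum(),ray(n,(M["m10"]/M["m00"],M["m01"]/M["m00"]),z)[:2]
E
python3 - <<'E'
from h import *
s=cv2.imread("pics/scene0.png");t=cv2.imread("pics/top0.png")
for n,im,sd,hs,ss in(("scene",s,(232,182),(109,171),(125,190)),("top",t,(262,184),(374,211),(360,205))):
    hsv=cv2.cvtColor(im,cv2.COLOR_BGR2HSV);H,S,V=[hsv[...,i].astype(int) for i in range(3)]
    print(n,"plate",rect(n,(S<45)&(V>165),141,sd))
    print("hsv",hsv[hs[1],hs[0]],hsv[ss[1],ss[0]])
    print("handle",rect(n,(V>195)&(S>70)&(S<130),137,hs))
    print("stand",rect(n,(V<125)&(V>65)&(S>120),70,ss))
    # slot
    x0,y0=(sd[0]-10,sd[1]-12)
    print("slotdark")
    q=np.zeros(V.shape,bool)
    x,y=(239,190) if n=="scene" else (268,184)
    q[y-12:y+13,x-6:x+7]=(V<165)[y-12:y+13,x-6:x+7]
    ys,xs=np.nonzero(q);r=cv2.minAreaRect(world_poly(n,np.stack([xs,ys],1).astype(float),141));print(r, xs.min(),xs.max(),ys.min(),ys.max())
E
```

```text
scene plate (((581.0631103515625, 33.48681640625), (133.27230834960938, 83.04496002197266), 2.740623712539673), np.int64(921), array([587.50326027,  23.19751625]))
hsv [ 18 131 237] [  9 179 104]
seed off
handle None
stand (((458.763427734375, -295.11517333984375), (250.9126739501953, 153.71224975585938), 0.4222142994403839), np.int64(1421), array([ 462.51519975, -303.12952039]))
slotdark
((579.835205078125, 19.18080711364746), (50.176429748535156, 13.680309295654297), 3.4817793369293213) 236 242 182 198
top plate (((579.2824096679688, 19.344022750854492), (133.37326049804688, 53.85455322265625), 3.5699574947357178), np.int64(543), array([578.09394625,  19.211399  ]))
hsv [ 15 128 217] [  9 176 100]
handle (((491.43963623046875, -323.33441162109375), (16.262325286865234, 16.581195831298828), 86.34830474853516), np.int64(20), array([ 491.97507428, -319.90542113]))
stand (((483.08563232421875, -331.6263427734375), (108.3597183227539, 93.41442108154297), 80.88862609863281), np.int64(605), array([ 486.12237374, -329.91817519]))
slotdark
((579.9752197265625, 19.753231048583984), (16.363548278808594, 53.4553337097168), 89.4015884399414) 266 271 176 192
```

Run:
```python
from h import *
s=cv2.imread("pics/scene0.png");t=cv2.imread("pics/top0.png")
k=6
for n,im,(ox,oy),hs,ss in(("scene",s,(90,150),(109,171),(125,190)),("top",t,(335,190),(374,211),(360,205))):
    z=cv2.resize(im[oy:oy+66,ox:ox+66],None,fx=k,fy=k,interpolation=cv2.INTER_CUBIC)
    hsv=cv2.cvtColor(z,cv2.COLOR_BGR2HSV);H,S,V=[cv2.GaussianBlur(hsv,(5,5),0)[...,i].astype(int) for i in range(3)]
    for nm,m,sd,zz in(("handle",(V>(205 if n=="scene" else 185))&(S<160)&(S>80),hs,137),("stand",(V>78)&(V<130)&(S>140),ss,70)):
        kk,l=cv2.connectedComponents(m.astype(np.uint8));g=((sd[0]-ox)*k,(sd[1]-oy)*k)
        if not m[g[1],g[0]]: print("off",nm,hsv[g[1],g[0]]);continue
        m=(l==l[g[1],g[0]]).astype(np.uint8)
        c=max(cv2.findContours(m,cv2.RETR_EXTERNAL,cv2.CHAIN_APPROX_NONE)[0],key=cv2.contourArea)
        p=(c.reshape(-1,2)+.5)/k-.5+[ox,oy]
        print(n,nm,cv2.minAreaRect(world_poly(n,p,zz)),m.sum())
        cv2.drawContours(z,[c],-1,(0,255,0),1)
    # collar: bright low saturation
    m=((S<75)&(V>110)).astype(np.uint8)
    for c in cv2.findContours(m,cv2.RETR_EXTERNAL,cv2.CHAIN_APPROX_NONE)[0]:
        if cv2.contourArea(c)>100:
            p=(c.reshape(-1,2)+.5)/k-.5+[ox,oy];w=world_poly(n,p,75);print("collar",cv2.minEnclosingCircle(w));cv2.drawContours(z,[c],-1,(255,0,0),1)
    cv2.imwrite(f"pics/z3{n}.png",z)
a=cv2.imread("pics/z3scene.png");b=cv2.imread("pics/z3top.png");cv2.imwrite("pics/z3.png",np.hstack([a,b]))
```

```text
scene handle ((491.1783752441406, -321.1389465332031), (22.11641502380371, 22.290456771850586), 78.61763763427734) 1814
scene stand ((515.3338623046875, -293.4124755859375), (160.98924255371094, 137.05917358398438), 79.2965316772461) 27149
collar ((493.7631530761719, -319.0592041015625), 17.955032348632812)
top handle ((490.3611755371094, -322.1961669921875), (20.7376766204834, 21.157739639282227), 84.19832611083984) 1366Traceback (most recent call last):
  File "<stdin>", line 13, in <module>
  File "h.py", line 9, in world_poly
    def world_poly(n,cnt,z): return np.array([ray(n,p,z)[:2] for p in cnt.reshape(-1,2)],np.float32)
                                              ~~~^^^^^^^
  File "h.py", line 4, in ray
    c=arm.camera_info(n);K,R,t=c["camera_matrix"],c["R"],c["t"]
ValueError: time passes only in moves, steps and waits
```

```bash
sed -i 's/^from rig import arm/from rig import arm\nCI={n:arm.camera_info(n) for n in("scene","top")}/; s/c=arm.camera_info(n)/c=CI[n]/' h.py
python3 - <<'E'
from h import *
s=cv2.imread("pics/scene0.png");t=cv2.imread("pics/top0.png")
k=6;out=[]
for n,im,(ox,oy) in(("scene",s,(90,150)),("top",t,(335,190))):
    z=cv2.resize(im[oy:oy+66,ox:ox+66],None,fx=k,fy=k,interpolation=cv2.INTER_CUBIC)
    hsv=cv2.cvtColor(z,cv2.COLOR_BGR2HSV);H,S,V=[cv2.GaussianBlur(hsv,(5,5),0)[...,i].astype(int) for i in range(3)]
    m=((S<75)&(V>110)).astype(np.uint8)
    for c in cv2.findContours(m,cv2.RETR_EXTERNAL,cv2.CHAIN_APPROX_NONE)[0]:
        if cv2.contourArea(c)>100:
            p=(c.reshape(-1,2)+.5)/k-.5+[ox,oy];w=world_poly(n,p,75);print(n,"collar",cv2.minEnclosingCircle(w))
    # overlay predicted stand top and handle top
    for yaw,col in((-6,(0,255,0)),(-10,(255,0,0))):
      a=np.radians(yaw);Rm=np.array([[np.cos(a),-np.sin(a)],[np.sin(a),np.cos(a)]])
      for hw,zz in((42,70),(12,137)):
        q=[proj(n,[*(np.array([491,-321.5])+Rm@np.array(v)*hw),zz]) for v in((1,1),(1,-1),(-1,-1),(-1,1))]
        q=((np.array(q)-[ox,oy]+.5)*k-.5).astype(np.int32)
        cv2.polylines(z,[q],True,col,1)
    out.append(z)
cv2.imwrite("pics/z3.png",np.hstack(out))
E
```

```text
scene collar ((493.7631530761719, -319.0592041015625), 17.955032348632812)
top collar ((489.1605224609375, -321.59698486328125), 18.28936195373535)
```

View pics/z3.png

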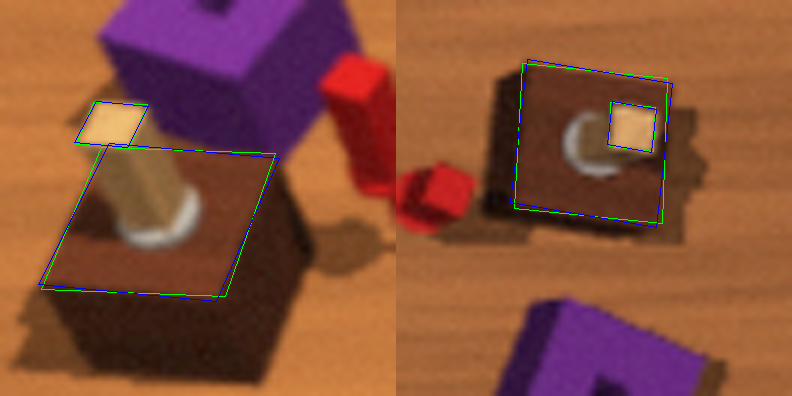

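The overlay matches the stand and bar at (491,-321.5) with yaw about -8°. The slot is at (580,19.5) with yaw +3.5°. Next I'll look into the slot and work out the tool axes.

```bash
cat >> h.py <<'E'
from scipy.spatial.transform import Rotation as Ro
def plan(target=None,jaw=None,cmd=None):
    """target world TCP xyz, jaw = desired world angle (deg, mod 180) of tool y"""
    s=arm.read_state();M=Ro.from_quat(s["tool_rot"]).as_matrix();p=np.array(s["position"] if cmd is None else cmd)
    a=np.degrees(np.arctan2(M[1,1],M[0,1]))
    print("t %.2f"%s["t"],"pos",p.round(1),"F",s["contact_force"].round(1),"w %.1f"%s["gripper_width"],"tooly ang %.1f"%a,"toolx",M[:,0].round(3),"tooly",M[:,1].round(3),"toolz",M[:,2].round(3))
    if target is not None: print("d(tool)",(M.T@(np.array(target)-p)).round(1))
    if jaw is not None:
        r=-(jaw-a); r=(r+90)%180-90; print("roll",round(r,1),"(tool x down: yaw=-roll)")
E
python3 - <<'E'
from h import *
print([(-CI[n]["R"].T@CI[n]["t"]).round() for n in CI])
plan([491,-321.5,150],-8)
print("red", ray("top",(345,221),100), "redbase",ray("scene",(153,190),0))
a=np.radians(3.5);ex=np.array([np.cos(a),np.sin(a)]);ey=np.array([-ex[1],ex[0]])
out=[]
for n,(ox,oy,w,hh) in(("scene",(228,176,24,30)),("top",(256,170,24,30))):
    im=cv2.imread(f"pics/{n}0.png");k=16
    z=cv2.resize(im[oy:oy+hh,ox:ox+w],None,fx=k,fy=k,interpolation=cv2.INTER_CUBIC)
    def P(x,y,zz): 
        q=proj(n,[*(np.array([580,19.5])+x*ex+y*ey),zz]);return tuple(int(v) for v in ((q-[ox,oy]+.5)*k-.5))
    for x in range(-30,31,10):
        cv2.line(z,P(x,-8,130),P(x,8,130),(0,255,0) if x else (0,0,255),1)
    cv2.polylines(z,[np.array([P(26,8,141),P(26,-8,141),P(-26,-8,141),P(-26,8,141)])],True,(255,0,0),1)
    out.append(z)
cv2.imwrite("pics/z4.png",np.hstack(out))
E
```

```text
[array([1113.,   40.,  821.]), array([ 340.,   74., 1250.])]
t 0.10 pos [ 219.6 -558.1  230.2] F [-0.2 -0.2  0.6] w 85.4 tooly ang -68.5 toolx [-0.001  0.002 -1.   ] tooly [ 0.366 -0.931 -0.002] toolz [-0.931 -0.366 -0.   ]
d(tool) [  80.5 -120.7 -339.2]
roll -60.5 (tool x down: yaw=-roll)
red [ 461.97778196 -235.6650588   100.        ] redbase [ 454.34647583 -242.37893231    0.        ]
```

View pics/z4.png

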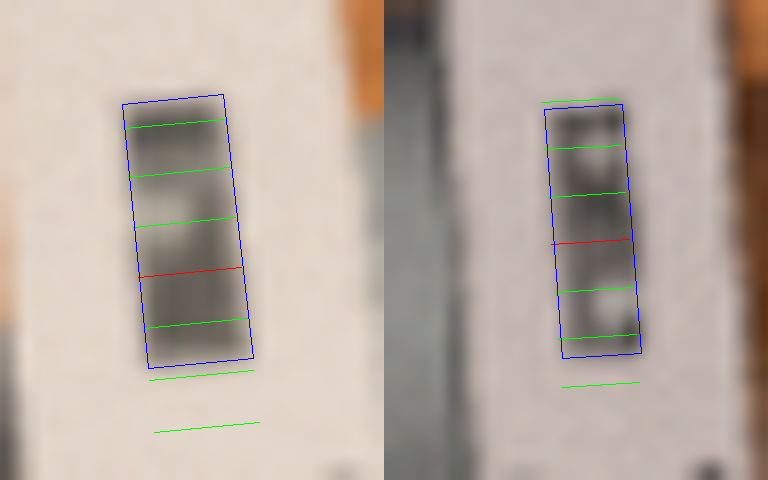

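Two teeth show, at x≈-14 and x≈+20, so at about -15° and +21°. That agrees with the 36° pitch. Moving above the bar now.

Emit:
servo_tool --motion '[{"dx": 6,"dy": -24,"dz": -56,"roll": -10,"gripper": 1},{"dx": 12,"dy": -48,"dz": -115,"roll": -20,"gripper": 1},{"dx": 18,"dy": -70,"dz": -172,"roll": -30,"gripper": 1},{"dx": 24,"dy": -90,"dz": -228,"roll": -40,"gripper": 1},{"dx": 28,"dy": -104,"dz": -284,"roll": -50,"gripper": 1}]' --newtons 60

```text
t: 0.72
position: [446.9, -355.9, 202.7]
tool_rot: [-0.573, -0.415, 0.573, -0.414]
contact_force: [-0.2, -1.6, 0.1]
gripper_width: 85.0
```

```bash
python3 -c "
from h import *
plan([491,-321.5,195],-8)"
```

```text
t 0.72 pos [ 446.9 -355.9  202.7] F [-0.2 -1.6  0.1] w 85.0 tooly ang -18.2 toolx [-0.001  0.    -1.   ] tooly [ 0.95  -0.312 -0.001] toolz [-0.312 -0.95  -0.   ]
d(tool) [  7.7  31.2 -46.4]
roll -10.2 (tool x down: yaw=-roll)
```

Emit:
servo_tool --motion '[{"dx": 4,"dy": 16,"dz": -24,"roll": -5},{"dx": 8,"dy": 31.5,"dz": -47.5,"roll": -10},{"dx": 8,"dy": 31.5,"dz": -47.5,"roll": -10}]'

```text
$.motion[0]: bad value
```

```bash
python3 -c "
from h import *
plan([491,-321.5,84],-8)
for n in('scene','top'): cv2.imwrite(f'pics/{n}1.png',arm.get_image(n)[:,:,::-1])
s=cv2.imread('pics/scene1.png');t=cv2.imread('pics/top1.png')
c=lambda im,x,y:cv2.resize(im[y:y+96,x:x+96],None,fx=4,fy=4,interpolation=cv2.INTER_CUBIC)
cv2.imwrite('pics/a1.png',np.hstack([c(s,70,120),c(t,325,170)]))
"
```

```text
t 0.72 pos [ 446.9 -355.9  202.7] F [-0.2 -1.6  0.1] w 85.0 tooly ang -18.2 toolx [-0.001  0.    -1.   ] tooly [ 0.95  -0.312 -0.001] toolz [-0.312 -0.95  -0.   ]
d(tool) [118.7  31.2 -46.4]
roll -10.2 (tool x down: yaw=-roll)
```

View pics/a1.png

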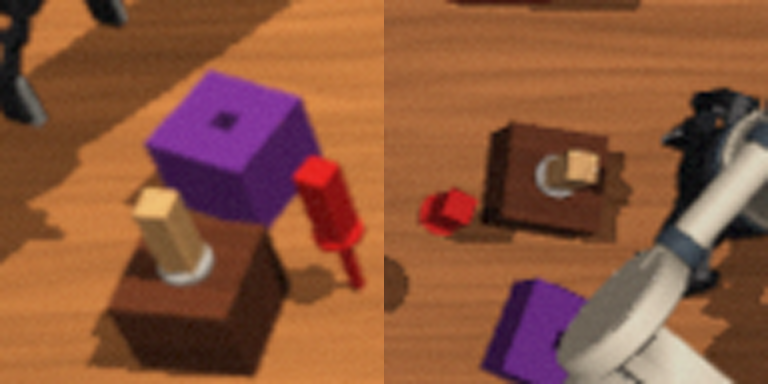

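The gripper is still to the right of the stand and the bar is untouched. The call was refused because the gripper value was missing, so I'll include it in every row.

Emit:
servo_tool --motion '[{"dx": 4,"dy": 16,"dz": -24,"roll": -5,"gripper": 1},{"dx": 8,"dy": 31.5,"dz": -47.5,"roll": -10,"gripper": 1},{"dx": 8,"dy": 31.5,"dz": -47.5,"roll": -10,"gripper": 1}]'

```text
t: 1.2
position: [491.1, -321.8, 194.2]
tool_rot: [-0.535, -0.462, 0.536, -0.461]
contact_force: [-0.4, 0.3, -0.3]
gripper_width: 85.7
```

```bash
python3 -c "
from h import *
plan([491,-321.5,84],-8)"
```

```text
t 1.20 pos [ 491.1 -321.8  194.2] F [-0.4  0.3 -0.3] w 85.7 tooly ang -8.5 toolx [-0.002  0.001 -1.   ] tooly [ 0.989 -0.147 -0.002] toolz [-0.147 -0.989 -0.001]
d(tool) [110.2   0.   -0.2]
roll -0.5 (tool x down: yaw=-roll)
```

Emit:
servo_tool --motion '[{"dx": 30,"dy": 0,"dz": 0,"roll": 0,"gripper": 1},{"dx": 60,"dy": 0,"dz": 0,"roll": 0,"gripper": 1},{"dx": 90,"dy": 0,"dz": 0,"roll": 0,"gripper": 1},{"dx": 109,"dy": 0,"dz": 0,"roll": 0,"gripper": 1},{"dx": 109,"dy": 0,"dz": 0,"roll": 0,"gripper": 0}]'

```text
t: 1.82
position: [489.5, -322.7, 84.6]
tool_rot: [-0.536, -0.462, 0.537, -0.46]
contact_force: [-0.3, 0.6, 0.3]
gripper_width: 69.7
```

Emit:
servo_tool --motion '[{"dx": 0,"dy": 0,"dz": 0,"roll": 0,"gripper": -1},{"dx": 0,"dy": 0,"dz": 0,"roll": 0,"gripper": -1},{"dx": 0,"dy": 0,"dz": 0,"roll": 0,"gripper": -1},{"dx": 0,"dy": 0,"dz": 0,"roll": 0,"gripper": -1}]' --newtons 60

```text
t: 2.33
position: [491.4, -323.1, 87.9]
tool_rot: [0.536, 0.461, -0.536, 0.462]
contact_force: [-0.2, -1.2, 5.4]
gripper_width: 23.7
```

```bash
python3 -c "
from h import *
plan([491,-321.5,84],-8)"
```

```text
t 2.33 pos [ 491.4 -323.1   87.9] F [-0.2 -1.2  5.4] w 23.7 tooly ang -8.5 toolx [ 0.002 -0.002 -1.   ] tooly [ 0.989 -0.148  0.002] toolz [-0.148 -0.989  0.001]
d(tool) [ 3.9 -0.7 -1.5]
roll -0.5 (tool x down: yaw=-roll)
```

Emit:
servo_tool --motion '[{"dx": 0,"dy": 0,"dz": 0,"roll": 0,"gripper": -1},{"dx": 0,"dy": 0,"dz": 0,"roll": 0,"gripper": -1}]'

```text
t: 2.58
position: [491.5, -323.1, 88.0]
tool_rot: [0.536, 0.46, -0.536, 0.462]
contact_force: [0.6, -0.5, 5.6]
gripper_width: 23.3
```

```bash
python3 -c "
from h import *
plan([491,-321.5,84],-8)
cv2.imwrite('pics/s2.png',cv2.resize(arm.get_image('scene')[110:230,60:180,::-1],None,fx=5,fy=5,interpolation=cv2.INTER_CUBIC))"
```

```text
t 2.58 pos [ 491.5 -323.1   88. ] F [ 0.6 -0.5  5.6] w 23.3 tooly ang -8.5 toolx [ 0.002 -0.002 -1.   ] tooly [ 0.989 -0.148  0.002] toolz [-0.148 -0.989  0.001]
d(tool) [ 4.  -0.7 -1.5]
roll -0.5 (tool x down: yaw=-roll)
```

View pics/s2.png

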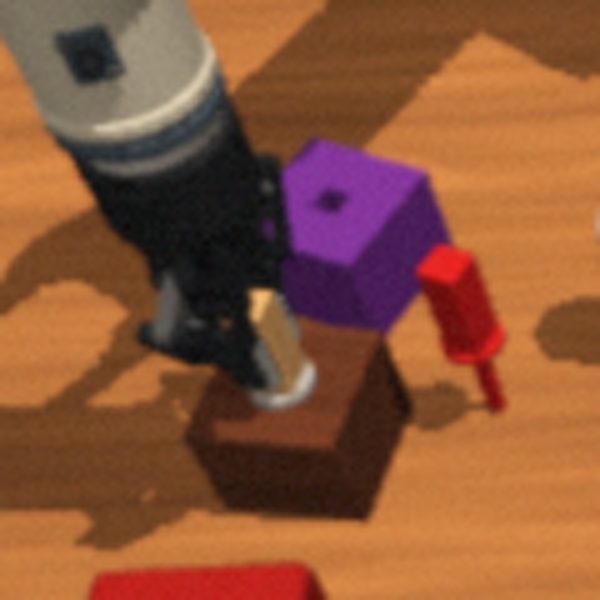

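The bar is gripped (width 23.3), with the collar still on the stand, so the blade tip is about 78 mm below the TCP. Lifting.

Emit:
servo_tool --motion '[{"dx": -15,"dy": 0,"dz": 0,"roll": 0,"gripper": -1},{"dx": -40,"dy": 0,"dz": 0,"roll": 0,"gripper": -1},{"dx": -80,"dy": 0,"dz": 0,"roll": 0,"gripper": -1},{"dx": -120,"dy": 0,"dz": 0,"roll": 0,"gripper": -1},{"dx": -160,"dy": 0,"dz": 0,"roll": 0,"gripper": -1}]'

```text
t: 3.25
position: [490.6, -322.3, 247.9]
tool_rot: [-0.536, -0.462, 0.536, -0.461]
contact_force: [0.2, 0.5, -2.5]
gripper_width: 23.1
```

```bash
cat >> h.py <<'E'
SL=np.array([580,19.5]);_a=np.radians(3.5);EX=np.array([np.cos(_a),np.sin(_a)]);EY=np.array([-EX[1],EX[0]])
OFF=-1.5; TIP=78
def mill(x,depth,cmd=None,y=0):
    """TCP for bar centre at mill x, tip depth below slot top"""
    b=SL+x*EX+y*EY; tz=-EY
    plan([*(b-OFF*tz),141-depth+TIP],3.5,cmd)
    s=arm.read_state();M=Ro.from_quat(s["tool_rot"]).as_matrix();p=s["position"]
    bb=p[:2]+OFF*M[:2,2]-SL;f=s["contact_force"]
    print("bar x_m %.1f y_m %.1f depth %.1f Fx_m %.1f Fy_m %.1f Fz %.1f"%(bb@EX,bb@EY,141-(p[2]-TIP),f[:2]@EX,f[:2]@EY,f[2]))
E
python3 -c "
from h import *
mill(2,-25)
for n in('scene','top'): cv2.imwrite(f'pics/{n}3.png',arm.get_image(n)[:,:,::-1])"
```

```text
t 3.25 pos [ 490.6 -322.3  247.9] F [ 0.2  0.5 -2.5] w 23.1 tooly ang -8.5 toolx [-0.  0. -1.] tooly [ 0.989 -0.148 -0.   ] toolz [-0.148 -0.989 -0.   ]
d(tool) [   4.    40.1 -350.2]
roll -12.0 (tool x down: yaw=-roll)
bar x_m -109.8 y_m -334.2 depth -28.9 Fx_m 0.2 Fy_m 0.5 Fz -2.5
```

View pics/scene3.png

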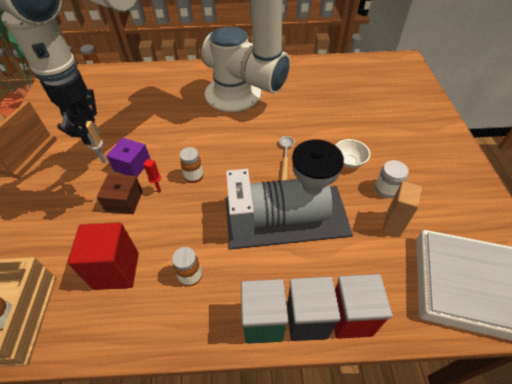

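The bar is lifted and the stand is empty at (120,190). I'll check the blade tip against the prediction.

```bash
python3 -c "
from h import *
s=arm.read_state();M=Ro.from_quat(s['tool_rot']).as_matrix();p=s['position'];b=p+OFF*M[:,2];out=[]
for n in('scene','top'):
    im=cv2.imread(f'pics/{n}3.png');q=proj(n,[b[0],b[1],p[2]-TIP]);x,y=int(q[0])-20,int(q[1])-30;k=8
    z=cv2.resize(im[y:y+50,x:x+40],None,fx=k,fy=k,interpolation=cv2.INTER_CUBIC)
    for h,c in((0,(0,255,0)),(60,(255,0,0)),(65,(255,0,0)),(127,(0,0,255))):
        u=(proj(n,[b[0],b[1],p[2]-TIP+h])-[x,y]+.5)*k-.5;cv2.drawMarker(z,tuple(int(v) for v in u),c,0,14,1)
    out.append(z)
cv2.imwrite('pics/z5.png',np.hstack(out))"
```

```text
(no output)
```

View pics/z5.png

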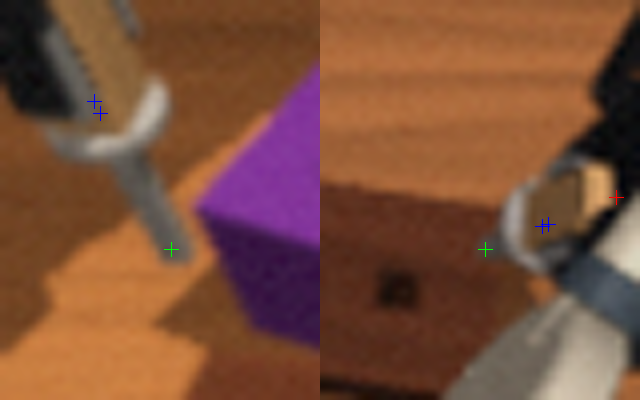

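Emit:
servo_tool --motion '[{"dx": 0,"dy": 3,"dz": -30,"roll": -1,"gripper": -1},{"dx": 0,"dy": 9,"dz": -80,"roll": -3,"gripper": -1},{"dx": 0,"dy": 15,"dz": -135,"roll": -5,"gripper": -1},{"dx": 0,"dy": 21,"dz": -190,"roll": -7,"gripper": -1},{"dx": 0,"dy": 28,"dz": -245,"roll": -9,"gripper": -1}]'

```text
t: 3.98
position: [554.7, -82.6, 245.3]
tool_rot: [0.497, 0.503, -0.498, 0.502]
contact_force: [1.1, 0.5, -1.5]
gripper_width: 23.2
```

Emit:
servo_tool --motion '[{"dx": 0,"dy": 0,"dz": -45,"roll": -1,"gripper": -1},{"dx": 0,"dy": -1,"dz": -80,"roll": -2,"gripper": -1},{"dx": 0,"dy": -2,"dz": -104,"roll": -3,"gripper": -1},{"dx": 0,"dy": -2,"dz": -104,"roll": -3,"gripper": -1}]'

```text
t: 4.47
position: [551.5, 21.2, 245.4]
tool_rot: [0.484, 0.516, -0.484, 0.515]
contact_force: [0.2, 0.3, -1.0]
gripper_width: 23.6
```

```bash
cat >> h.py <<'E'
def look(tag):
    s=arm.read_state();M=Ro.from_quat(s['tool_rot']).as_matrix();p=s['position'];b=p+OFF*M[:,2];out=[]
    for n in('scene','top'):
        im=arm.get_image(n)[:,:,::-1];q=proj(n,[*SL,141]);x,y=int(q[0])-25,int(q[1])-30;k=8
        z=cv2.resize(im[y:y+50,x:x+48],None,fx=k,fy=k,interpolation=cv2.INTER_CUBIC)
        for h,c in((0,(0,255,0)),(60,(255,0,0)),(65,(255,0,0))):
            u=(proj(n,[b[0],b[1],p[2]-TIP+h])-[x,y]+.5)*k-.5;cv2.drawMarker(z,tuple(int(v) for v in u),c,0,14,1)
        out.append(z)
    cv2.imwrite(f'pics/{tag}.png',np.hstack(out))
E
python3 -c "
from h import *
mill(2,-25);look('m1')"
```

```text
t 4.47 pos [551.5  21.2 245.4] F [ 0.2  0.3 -1. ] w 23.6 tooly ang 3.6 toolx [-0.002  0.    -1.   ] tooly [ 0.998  0.063 -0.001] toolz [ 0.063 -0.998 -0.   ]
d(tool) [ 1.4 30.3  5. ]
roll 0.1 (tool x down: yaw=-roll)
bar x_m -28.3 y_m 4.9 depth -26.4 Fx_m 0.2 Fy_m 0.3 Fz -1.0
```

View pics/m1.png

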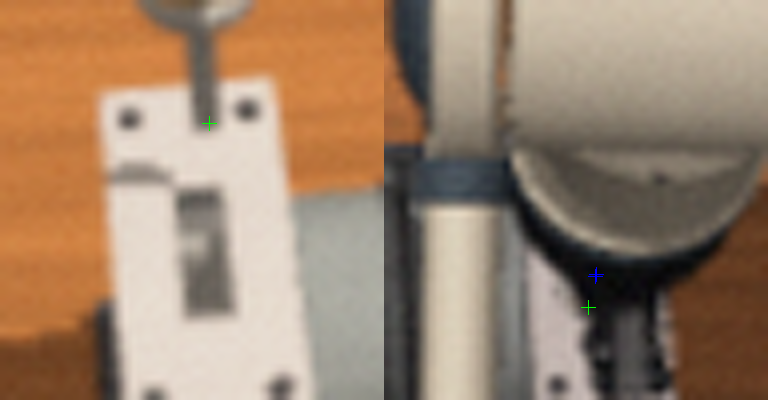

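The blade tip matches the prediction to within about 0.7 px in the scene view. Moving over the gap between the teeth.

Emit:
servo_tool --motion '[{"dx": 3,"dy": 10,"dz": 1,"roll": 0,"gripper": -1},{"dx": 8,"dy": 20,"dz": 3,"roll": 0,"gripper": -1},{"dx": 14,"dy": 29.5,"dz": 4,"roll": 0,"gripper": -1},{"dx": 14,"dy": 29.5,"dz": 4,"roll": 0,"gripper": -1}]'

```text
t: 5.08
position: [582.0, 17.0, 230.6]
tool_rot: [0.484, 0.515, -0.485, 0.514]
contact_force: [-0.2, 0.1, -2.2]
gripper_width: 23.4
```

```bash
python3 -c "
from h import *
mill(2,27);look('m2')"
```

```text
t 5.08 pos [582.   17.  230.6] F [-0.2  0.1 -2.2] w 23.4 tooly ang 3.4 toolx [-0.003  0.    -1.   ] tooly [ 0.998  0.06  -0.003] toolz [ 0.06  -0.998 -0.   ]
d(tool) [38.6  0.3 -1.2]
roll -0.1 (tool x down: yaw=-roll)
bar x_m 1.8 y_m -1.2 depth -11.6 Fx_m -0.2 Fy_m 0.1 Fz -2.2
```

View pics/m2.png

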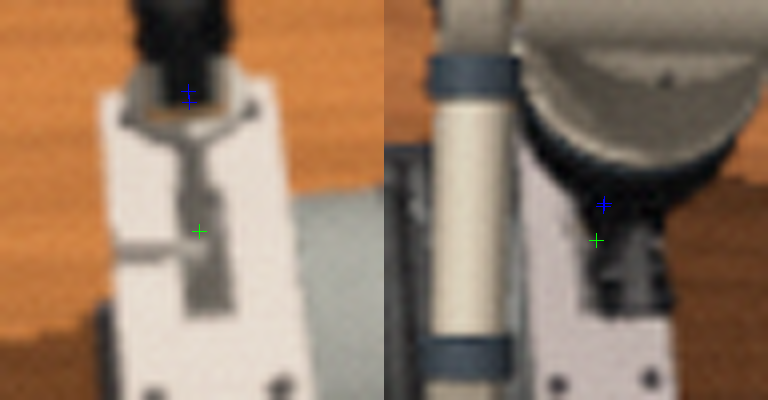

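The tip is about 1.5 mm to the -y side, so I'll shift it and go in slowly.

Emit:
servo_tool --motion '[{"dx": 0,"dy": 0,"dz": -1.5,"roll": 0,"gripper": -1},{"dx": 6,"dy": 0,"dz": -1.5,"roll": 0,"gripper": -1},{"dx": 12,"dy": 0,"dz": -1.5,"roll": 0,"gripper": -1},{"dx": 18,"dy": 0,"dz": -1.5,"roll": 0,"gripper": -1}]'

```text
t: 5.68
position: [581.4, 18.9, 213.6]
tool_rot: [0.484, 0.515, -0.485, 0.515]
contact_force: [0.3, -0.2, -2.5]
gripper_width: 23.4
```

```bash
python3 -c "
from h import *
mill(2,27);look('m3')"
```

```text
t 5.67 pos [581.4  18.9 213.6] F [ 0.3 -0.2 -2.5] w 23.4 tooly ang 3.5 toolx [-0. -0. -1.] tooly [ 0.998  0.061 -0.   ] toolz [ 0.061 -0.998 -0.   ]
d(tool) [21.6  0.7  0.8]
roll -0.0 (tool x down: yaw=-roll)
bar x_m 1.4 y_m 0.8 depth 5.4 Fx_m 0.2 Fy_m -0.2 Fz -2.5
```

View pics/m3.png

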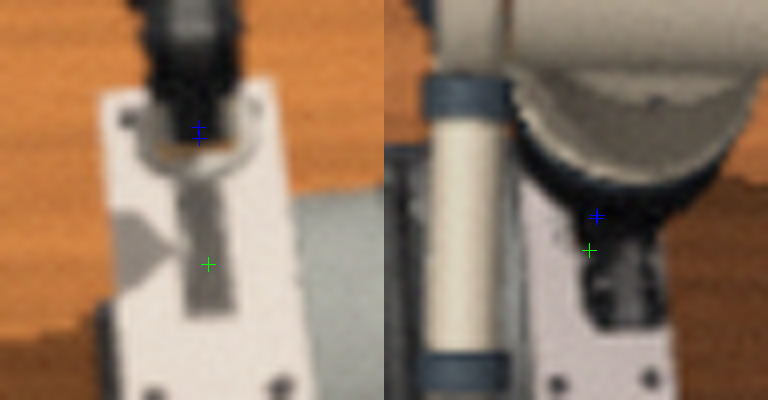

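The tip is 5 mm down inside the slot with no force. Continuing down to about 27 mm.

Emit:
servo_tool --motion '[{"dx": 5,"dy": 0.5,"dz": 0.5,"roll": 0,"gripper": -1},{"dx": 10,"dy": 0.5,"dz": 0.5,"roll": 0,"gripper": -1},{"dx": 14,"dy": 0.5,"dz": 0.5,"roll": 0,"gripper": -1}]'

```text
t: 6.15
position: [582.1, 18.3, 199.8]
tool_rot: [0.485, 0.515, -0.485, 0.515]
contact_force: [-0.3, -0.6, -0.8]
gripper_width: 23.0
```

Emit:
servo_tool --motion '[{"dx": 3,"dy": 0,"dz": 0,"roll": 0,"gripper": -1},{"dx": 7,"dy": 0,"dz": 0,"roll": 0,"gripper": -1},{"dx": 7,"dy": 0,"dz": 0,"roll": 0,"gripper": -1}]'

```text
t: 6.52
position: [581.9, 18.4, 192.8]
tool_rot: [0.484, 0.515, -0.485, 0.515]
contact_force: [-0.3, 0.2, -1.7]
gripper_width: 23.7
```

```bash
python3 -c "
from h import *
mill(2,27)"
```

```text
t 6.53 pos [581.9  18.4 192.8] F [-0.3  0.2 -1.7] w 23.7 tooly ang 3.5 toolx [-0.001  0.    -1.   ] tooly [ 0.998  0.061 -0.001] toolz [ 0.061 -0.998 -0.   ]
d(tool) [0.8 0.1 0.2]
roll -0.0 (tool x down: yaw=-roll)
bar x_m 1.9 y_m 0.2 depth 26.2 Fx_m -0.3 Fy_m 0.2 Fz -1.7
```

It is in the gap at a depth of 26 mm. Pushing along +x (tool +y).

Emit:
servo_tool --motion '[{"dx": 1,"dy": 3,"dz": 0,"roll": 0,"gripper": -1},{"dx": 1,"dy": 6,"dz": 0,"roll": 0,"gripper": -1},{"dx": 1,"dy": 9,"dz": 0,"roll": 0,"gripper": -1},{"dx": 1,"dy": 12,"dz": 0,"roll": 0,"gripper": -1}]'

```text
t: 7.02
position: [593.6, 19.1, 191.8]
tool_rot: [0.484, 0.515, -0.485, 0.514]
contact_force: [-2.9, -0.3, -1.9]
gripper_width: 23.0
```

Emit:
servo_tool --motion '[{"dx": 0,"dy": 2,"dz": 0,"roll": 0,"gripper": -1},{"dx": 0,"dy": 4,"dz": 0,"roll": 0,"gripper": -1},{"dx": 0,"dy": 6,"dz": 0,"roll": 0,"gripper": -1}]'

```text
t: 7.4
position: [600.2, 19.5, 192.3]
tool_rot: [0.485, 0.515, -0.485, 0.515]
contact_force: [-2.4, -0.5, -1.5]
gripper_width: 23.2
```

```bash
python3 -c "
from h import *
mill(-22,0)"
```

```text
t 7.40 pos [600.2  19.5 192.3] F [-2.4 -0.5 -1.5] w 23.2 tooly ang 3.5 toolx [ 0.  0. -1.] tooly [0.998 0.061 0.   ] toolz [ 0.061 -0.998 -0.   ]
d(tool) [-26.7 -42.2   0.2]
roll -0.0 (tool x down: yaw=-roll)
bar x_m 20.2 y_m 0.2 depth 26.7 Fx_m -2.4 Fy_m -0.4 Fz -1.5
```

The wheel turns at about 2.5 N. Now lift just above the teeth, go back, and drop in behind the next tooth.

Emit:
servo_tool --motion '[{"dx": 0,"dy": -2,"dz": 0,"roll": 0,"gripper": -1},{"dx": -20,"dy": -3,"dz": 0,"roll": 0,"gripper": -1},{"dx": -20,"dy": -18,"dz": 0,"roll": 0,"gripper": -1},{"dx": -20,"dy": -33,"dz": 0,"roll": 0,"gripper": -1},{"dx": -20,"dy": -33,"dz": 0,"roll": 0,"gripper": -1}]'

```text
t: 8.02
position: [567.4, 17.5, 214.7]
tool_rot: [0.486, 0.514, -0.484, 0.516]
contact_force: [-0.1, 0.1, -1.8]
gripper_width: 23.1
```

Emit:
servo_tool --motion '[{"dx": 6,"dy": 0,"dz": 0,"roll": 0,"gripper": -1},{"dx": 12,"dy": 0,"dz": 0,"roll": 0,"gripper": -1},{"dx": 20,"dy": 0,"dz": 0,"roll": 0,"gripper": -1},{"dx": 20,"dy": 0,"dz": 0,"roll": 0,"gripper": -1}]'

```text
t: 8.52
position: [566.8, 17.5, 190.7]
tool_rot: [0.484, 0.516, -0.485, 0.514]
contact_force: [-0.6, 0.2, -0.8]
gripper_width: 23.4
```

```bash
python3 -c "
from h import *
mill(-4.6,26.5)"
```

```text
t 8.53 pos [566.8  17.5 190.7] F [-0.6  0.2 -0.8] w 23.4 tooly ang 3.5 toolx [-0.003  0.    -1.   ] tooly [ 0.998  0.061 -0.003] toolz [ 0.061 -0.998 -0.   ]
d(tool) [-1.9  8.7  0.3]
roll -0.0 (tool x down: yaw=-roll)
bar x_m -13.3 y_m 0.3 depth 28.3 Fx_m -0.6 Fy_m 0.3 Fz -0.8
```

Emit:
servo_tool --motion '[{"dx": -1,"dy": 3,"dz": 0,"roll": 0,"gripper": -1},{"dx": -1,"dy": 6,"dz": 0,"roll": 0,"gripper": -1},{"dx": -1,"dy": 9,"dz": 0,"roll": 0,"gripper": -1},{"dx": -1,"dy": 11,"dz": 0,"roll": 0,"gripper": -1}]'

```text
t: 9.02
position: [578.1, 18.1, 193.6]
tool_rot: [0.485, 0.515, -0.485, 0.515]
contact_force: [-2.4, 0.1, 1.1]
gripper_width: 23.3
```

```bash
python3 -c "
from h import *
mill(20,26.5)"
```

```text
t 9.03 pos [578.1  18.1 193.6] F [-2.4  0.1  1.1] w 23.3 tooly ang 3.5 toolx [-0. -0. -1.] tooly [ 0.998  0.061 -0.   ] toolz [ 0.061 -0.998  0.   ]
d(tool) [ 1.1 21.9  0.2]
roll -0.0 (tool x down: yaw=-roll)
bar x_m -1.9 y_m 0.2 depth 25.4 Fx_m -2.4 Fy_m 0.2 Fz 1.1
```

Emit:
servo_tool --motion '[{"dx": 1,"dy": 2,"dz": 0,"roll": 0,"gripper": -1},{"dx": 1,"dy": 4,"dz": 0,"roll": 0,"gripper": -1}]'

```text
t: 9.28
position: [582.1, 18.3, 192.2]
tool_rot: [0.485, 0.515, -0.485, 0.515]
contact_force: [-2.2, -0.0, 0.6]
gripper_width: 23.1
```

Emit:
servo_tool --motion '[{"dx": 0,"dy": 4,"dz": 0,"roll": 0,"gripper": -1},{"dx": 0,"dy": 8,"dz": 0,"roll": 0,"gripper": -1},{"dx": 0,"dy": 12,"dz": 0,"roll": 0,"gripper": -1},{"dx": 0,"dy": 15,"dz": 0,"roll": 0,"gripper": -1},{"dx": 0,"dy": 18,"dz": 0,"roll": 0,"gripper": -1}]'

```text
t: 9.9
position: [600.4, 19.5, 192.3]
tool_rot: [0.485, 0.515, -0.485, 0.515]
contact_force: [-3.4, -0.1, -0.6]
gripper_width: 23.4
```

```bash
python3 -c "
from h import *
mill(20,26.5)"
```

```text
t 9.90 pos [600.4  19.5 192.3] F [-3.4 -0.1 -0.6] w 23.4 tooly ang 3.5 toolx [ 0.  0. -1.] tooly [0.998 0.061 0.   ] toolz [ 0.061 -0.998 -0.   ]
d(tool) [-0.2 -0.3  0.2]
roll -0.0 (tool x down: yaw=-roll)
bar x_m 20.3 y_m 0.2 depth 26.7 Fx_m -3.4 Fy_m 0.1 Fz -0.6
```

One tooth done, with no stop felt. Repeating, slowly around x≈-5 where the stop should be.

Emit:
servo_tool --motion '[{"dx": 0,"dy": -2,"dz": 0,"roll": 0,"gripper": -1},{"dx": -20,"dy": -3,"dz": 0,"roll": 0,"gripper": -1},{"dx": -20,"dy": -18,"dz": 0,"roll": 0,"gripper": -1},{"dx": -20,"dy": -33,"dz": 0,"roll": 0,"gripper": -1},{"dx": -20,"dy": -33,"dz": 0,"roll": 0,"gripper": -1}]'

```text
t: 10.52
position: [567.3, 17.4, 214.7]
tool_rot: [0.486, 0.514, -0.484, 0.516]
contact_force: [0.3, -0.2, -1.2]
gripper_width: 23.0
```

Emit:
servo_tool --motion '[{"dx": 6,"dy": 0,"dz": 0,"roll": 0,"gripper": -1},{"dx": 12,"dy": 0,"dz": 0,"roll": 0,"gripper": -1},{"dx": 19,"dy": 0,"dz": 0,"roll": 0,"gripper": -1},{"dx": 19,"dy": 0,"dz": 0,"roll": 0,"gripper": -1}]'

```text
t: 11.02
position: [566.8, 17.5, 191.8]
tool_rot: [0.484, 0.516, -0.485, 0.514]
contact_force: [-0.4, 0.4, -1.4]
gripper_width: 23.7
```

Emit:
servo_tool --motion '[{"dx": 0,"dy": 3,"dz": 0,"roll": 0,"gripper": -1},{"dx": 0,"dy": 6,"dz": 0,"roll": 0,"gripper": -1},{"dx": 0,"dy": 9,"dz": 0,"roll": 0,"gripper": -1},{"dx": 0,"dy": 11,"dz": 0,"roll": 0,"gripper": -1}]'

```text
t: 11.52
position: [578.1, 18.1, 193.6]
tool_rot: [0.485, 0.515, -0.485, 0.515]
contact_force: [-2.9, -0.1, 1.9]
gripper_width: 23.4
```

```bash
python3 -c "
from h import *
mill(20,26.5)"
```

```text
t 11.53 pos [578.1  18.1 193.6] F [-2.9 -0.1  1.9] w 23.4 tooly ang 3.5 toolx [-0. -0. -1.] tooly [ 0.998  0.061 -0.   ] toolz [ 0.061 -0.998  0.   ]
d(tool) [ 1.1 22.   0.2]
roll -0.0 (tool x down: yaw=-roll)
bar x_m -2.0 y_m 0.2 depth 25.4 Fx_m -2.9 Fy_m 0.1 Fz 1.9
```

Emit:
servo_tool --motion '[{"dx": 0,"dy": 2,"dz": 0,"roll": 0,"gripper": -1},{"dx": 0,"dy": 4,"dz": 0,"roll": 0,"gripper": -1}]'

```text
t: 11.78
position: [582.2, 18.4, 193.3]
tool_rot: [0.485, 0.515, -0.485, 0.515]
contact_force: [-2.3, 0.2, 0.4]
gripper_width: 23.4
```

No stop yet. Finishing this stroke and doing the next.

Emit:
servo_tool --motion '[{"dx": 1,"dy": 4,"dz": 0,"roll": 0,"gripper": -1},{"dx": 1,"dy": 8,"dz": 0,"roll": 0,"gripper": -1},{"dx": 1,"dy": 12,"dz": 0,"roll": 0,"gripper": -1},{"dx": 1,"dy": 15,"dz": 0,"roll": 0,"gripper": -1},{"dx": 1,"dy": 18,"dz": 0,"roll": 0,"gripper": -1}]'

```text
t: 12.4
position: [600.3, 19.5, 192.1]
tool_rot: [0.485, 0.515, -0.485, 0.515]
contact_force: [-3.1, -0.2, -1.4]
gripper_width: 23.0
```

Emit:
servo_tool --motion '[{"dx": 0,"dy": -2,"dz": 0,"roll": 0,"gripper": -1},{"dx": -20,"dy": -3,"dz": 0,"roll": 0,"gripper": -1},{"dx": -20,"dy": -18,"dz": 0,"roll": 0,"gripper": -1},{"dx": -20,"dy": -33,"dz": 0,"roll": 0,"gripper": -1},{"dx": -20,"dy": -33,"dz": 0,"roll": 0,"gripper": -1}]'

```text
t: 13.02
position: [567.3, 17.4, 214.8]
tool_rot: [0.486, 0.514, -0.484, 0.516]
contact_force: [-0.5, 0.4, -1.6]
gripper_width: 23.3
```

Emit:
servo_tool --motion '[{"dx": 6,"dy": 0,"dz": 0,"roll": 0,"gripper": -1},{"dx": 12,"dy": 0,"dz": 0,"roll": 0,"gripper": -1},{"dx": 19,"dy": 0,"dz": 0,"roll": 0,"gripper": -1},{"dx": 19,"dy": 0,"dz": 0,"roll": 0,"gripper": -1}]'

```text
t: 13.52
position: [566.8, 17.5, 191.8]
tool_rot: [0.484, 0.516, -0.485, 0.514]
contact_force: [0.8, 1.0, -0.7]
gripper_width: 23.3
```

Emit:
servo_tool --motion '[{"dx": 0,"dy": 3,"dz": 0,"roll": 0,"gripper": -1},{"dx": 0,"dy": 6,"dz": 0,"roll": 0,"gripper": -1},{"dx": 0,"dy": 9,"dz": 0,"roll": 0,"gripper": -1},{"dx": 0,"dy": 11,"dz": 0,"roll": 0,"gripper": -1}]'

```text
t: 14.02
position: [577.0, 18.1, 193.6]
tool_rot: [0.484, 0.516, -0.485, 0.514]
contact_force: [-9.6, -0.4, 4.2]
gripper_width: 23.1
```

```bash
python3 -c "
from h import *
mill(20,26.5)"
```

```text
t 14.03 pos [577.   18.1 193.6] F [-9.6 -0.4  4.2] w 23.1 tooly ang 3.5 toolx [-0.003 -0.    -1.   ] tooly [ 0.998  0.061 -0.003] toolz [ 0.061 -0.998  0.   ]
d(tool) [ 1.  23.1  0.2]
roll -0.0 (tool x down: yaw=-roll)
bar x_m -3.1 y_m 0.3 depth 25.4 Fx_m -9.6 Fy_m 0.2 Fz 4.2
```

The force jumped to 9.6 N at x≈-3, right where the stop should be. Leaning on it a little more.

Emit:
servo_tool --motion '[{"dx": 0,"dy": 0.7,"dz": 0,"roll": 0,"gripper": -1},{"dx": 0,"dy": 0.7,"dz": 0,"roll": 0,"gripper": -1}]'

```text
t: 14.28
position: [577.1, 18.0, 193.7]
tool_rot: [0.484, 0.516, -0.486, 0.514]
contact_force: [-8.2, -0.0, 3.5]
gripper_width: 23.5
```

Emit:
servo_tool --motion '[{"dx": 0,"dy": 1,"dz": 0,"roll": 0,"gripper": -1},{"dx": 0,"dy": 2,"dz": 0,"roll": 0,"gripper": -1},{"dx": 0,"dy": 2,"dz": 0,"roll": 0,"gripper": -1}]'

```text
t: 14.65
position: [577.8, 18.1, 193.7]
tool_rot: [0.483, 0.517, -0.487, 0.513]
contact_force: [-13.7, -1.2, 6.2]
gripper_width: 23.4
```

```bash
python3 -c "
from h import *
mill(20,26.5)"
```

```text
t 14.65 pos [577.8  18.1 193.7] F [-13.7  -1.2   6.2] w 23.4 tooly ang 3.5 toolx [-0.008 -0.    -1.   ] tooly [ 0.998  0.06  -0.008] toolz [ 0.06  -0.998 -0.   ]
d(tool) [ 1.  22.3  0.2]
roll -0.0 (tool x down: yaw=-roll)
bar x_m -2.3 y_m 0.2 depth 25.3 Fx_m -13.8 Fy_m -0.3 Fz 6.2
```

Emit:
servo_tool --motion '[{"dx": 0,"dy": 1,"dz": 0,"roll": 0,"gripper": -1},{"dx": 0,"dy": 1,"dz": 0,"roll": 0,"gripper": -1},{"dx": 0,"dy": 1,"dz": 0,"roll": 0,"gripper": -1},{"dx": 0,"dy": 1,"dz": 0,"roll": 0,"gripper": -1},{"dx": 0,"dy": 1,"dz": 0,"roll": 0,"gripper": -1}]'

```text
t: 15.28
position: [578.1, 18.1, 193.7]
tool_rot: [0.482, 0.517, -0.487, 0.513]
contact_force: [-15.7, -1.6, 7.2]
gripper_width: 24.0
```

It held firmly at about 16 N against the stop, so I'll release. The blade then lifts over to the +x side of the tooth to back the wheel off.

Emit:
servo_tool --motion '[{"dx": 0,"dy": -4,"dz": 0,"roll": 0,"gripper": -1},{"dx": 0,"dy": -7,"dz": 0,"roll": 0,"gripper": -1},{"dx": -10,"dy": -7,"dz": 0,"roll": 0,"gripper": -1},{"dx": -20,"dy": -7,"dz": 0,"roll": 0,"gripper": -1},{"dx": -20,"dy": -7,"dz": 0,"roll": 0,"gripper": -1}]'

```text
t: 15.9
position: [575.7, 17.9, 215.1]
tool_rot: [0.485, 0.514, -0.484, 0.516]
contact_force: [-0.4, -0.1, -1.1]
gripper_width: 23.2
```

```bash
python3 -c "
from h import *
mill(17,7)"
```

```text
t 15.90 pos [575.7  17.9 215.1] F [-0.4 -0.1 -1.1] w 23.2 tooly ang 3.5 toolx [ 0.003 -0.    -1.   ] tooly [0.998 0.061 0.003] toolz [ 0.061 -0.998  0.   ]
d(tool) [ 3.2 21.4  0.2]
roll -0.0 (tool x down: yaw=-roll)
bar x_m -4.4 y_m 0.2 depth 3.9 Fx_m -0.4 Fy_m -0.0 Fz -1.1
```

Emit:
servo_tool --motion '[{"dx": 0,"dy": 7,"dz": 0,"roll": 0,"gripper": -1},{"dx": 0,"dy": 15,"dz": 0,"roll": 0,"gripper": -1},{"dx": 0,"dy": 22,"dz": 0,"roll": 0,"gripper": -1},{"dx": 0,"dy": 22,"dz": 0,"roll": 0,"gripper": -1}]'

```text
t: 16.4
position: [597.2, 19.3, 212.6]
tool_rot: [0.484, 0.515, -0.485, 0.515]
contact_force: [-0.2, 0.6, -2.9]
gripper_width: 23.5
```

Emit:
servo_tool --motion '[{"dx": 7,"dy": 0,"dz": 0,"roll": 0,"gripper": -1},{"dx": 14,"dy": 0,"dz": 0,"roll": 0,"gripper": -1},{"dx": 22,"dy": 0,"dz": 0,"roll": 0,"gripper": -1},{"dx": 22,"dy": 0,"dz": 0,"roll": 0,"gripper": -1}]'

```text
t: 16.9
position: [596.2, 19.3, 189.9]
tool_rot: [0.484, 0.515, -0.485, 0.514]
contact_force: [-0.3, -0.6, -1.1]
gripper_width: 23.4
```

```bash
python3 -c "
from h import *
mill(12.8,27)"
```

```text
t 16.90 pos [596.2  19.3 189.9] F [-0.3 -0.6 -1.1] w 23.4 tooly ang 3.5 toolx [-0.002  0.    -1.   ] tooly [ 0.998  0.061 -0.002] toolz [ 0.061 -0.998 -0.   ]
d(tool) [-2.  -3.4  0.3]
roll -0.0 (tool x down: yaw=-roll)
bar x_m 16.2 y_m 0.3 depth 29.1 Fx_m -0.4 Fy_m -0.6 Fz -1.1
```

Emit:
servo_tool --motion '[{"dx": -2,"dy": -1,"dz": 0,"roll": 0,"gripper": -1},{"dx": -2,"dy": -1.5,"dz": 0,"roll": 0,"gripper": -1}]'

```text
t: 17.15
position: [595.5, 19.2, 194.1]
tool_rot: [0.485, 0.515, -0.484, 0.515]
contact_force: [1.0, 0.4, -1.4]
gripper_width: 23.5
```

Emit:
servo_tool --motion '[{"dx": 0,"dy": -1,"dz": 0,"roll": 0,"gripper": -1}]'

```text
t: 17.27
position: [594.4, 19.1, 193.7]
tool_rot: [0.485, 0.515, -0.484, 0.515]
contact_force: [0.4, 0.1, -1.9]
gripper_width: 23.6
```

Emit:
servo_tool --motion '[{"dx": 0,"dy": -1,"dz": 0,"roll": 0,"gripper": -1}]'

```text
t: 17.4
position: [593.3, 19.0, 193.4]
tool_rot: [0.485, 0.515, -0.485, 0.515]
contact_force: [-0.7, 1.0, -1.7]
gripper_width: 23.2
```

```bash
python3 -c "
from h import *
mill(12.8,27)"
```

```text
t 17.40 pos [593.3  19.  193.4] F [-0.7  1.  -1.7] w 23.2 tooly ang 3.5 toolx [ 0.  0. -1.] tooly [0.998 0.061 0.   ] toolz [ 0.061 -0.998 -0.   ]
d(tool) [ 1.4 -0.4  0.2]
roll -0.0 (tool x down: yaw=-roll)
bar x_m 13.2 y_m 0.2 depth 25.6 Fx_m -0.7 Fy_m 1.1 Fz -1.7
```

Emit:
servo_tool --motion '[{"dx": 1,"dy": -1,"dz": 0,"roll": 0,"gripper": -1}]'

```text
t: 17.52
position: [592.8, 19.0, 192.7]
tool_rot: [0.485, 0.514, -0.484, 0.515]
contact_force: [1.9, 0.0, 0.5]
gripper_width: 23.6
```

Emit:
servo_tool --motion '[{"dx": 0,"dy": -1,"dz": 0,"roll": 0,"gripper": -1}]'

```text
t: 17.65
position: [591.8, 18.9, 192.8]
tool_rot: [0.485, 0.514, -0.484, 0.515]
contact_force: [2.2, -0.8, 0.7]
gripper_width: 23.2
```

Emit:
servo_tool --motion '[{"dx": 0,"dy": -1,"dz": 0,"roll": 0,"gripper": -1}]'

```text
t: 17.77
position: [590.6, 18.9, 192.7]
tool_rot: [0.485, 0.515, -0.484, 0.515]
contact_force: [2.1, -0.4, -0.2]
gripper_width: 23.3
```

```bash
python3 -c "
from h import *
mill(12.8,27)"
```

```text
t 17.77 pos [590.6  18.9 192.7] F [ 2.1 -0.4 -0.2] w 23.3 tooly ang 3.5 toolx [ 0.001  0.    -1.   ] tooly [0.998 0.061 0.001] toolz [ 0.061 -0.998  0.   ]
d(tool) [0.7 2.3 0.2]
roll -0.0 (tool x down: yaw=-roll)
bar x_m 10.5 y_m 0.2 depth 26.3 Fx_m 2.1 Fy_m -0.5 Fz -0.2
```

Contact came at x≈12.8, exactly as predicted with the wheel at 0. Pushing the tooth back to x≈-15, which is one tooth.

Emit:
servo_tool --motion '[{"dx": 0,"dy": -3,"dz": 0,"roll": 0,"gripper": -1},{"dx": 0,"dy": -7,"dz": 0,"roll": 0,"gripper": -1},{"dx": 0,"dy": -11,"dz": 0,"roll": 0,"gripper": -1},{"dx": 0,"dy": -15,"dz": 0,"roll": 0,"gripper": -1},{"dx": 0,"dy": -18,"dz": 0,"roll": 0,"gripper": -1}]'

```text
t: 18.4
position: [571.9, 17.8, 191.8]
tool_rot: [0.484, 0.515, -0.485, 0.515]
contact_force: [3.7, 1.0, -1.7]
gripper_width: 23.3
```

Emit:
servo_tool --motion '[{"dx": 0,"dy": -3,"dz": 0,"roll": 0,"gripper": -1},{"dx": 0,"dy": -6,"dz": 0,"roll": 0,"gripper": -1},{"dx": 0,"dy": -6,"dz": 0,"roll": 0,"gripper": -1}]'

```text
t: 18.77
position: [565.9, 17.4, 192.4]
tool_rot: [0.484, 0.515, -0.485, 0.515]
contact_force: [1.2, 0.5, -0.2]
gripper_width: 23.4
```

```bash
python3 -c "
from h import *
mill(-15,27)"
```

```text
t 18.77 pos [565.9  17.4 192.4] F [ 1.2  0.5 -0.2] w 23.4 tooly ang 3.5 toolx [-0.001 -0.    -1.   ] tooly [ 0.998  0.061 -0.001] toolz [ 0.061 -0.998 -0.   ]
d(tool) [ 0.4 -0.8  0.2]
roll -0.0 (tool x down: yaw=-roll)
bar x_m -14.2 y_m 0.2 depth 26.6 Fx_m 1.2 Fy_m 0.4 Fz -0.2
```

Emit:
servo_tool --motion '[{"dx": 0,"dy": -0.8,"dz": 0,"roll": 0,"gripper": -1},{"dx": 0,"dy": -0.8,"dz": 0,"roll": 0,"gripper": -1}]'

```text
t: 19.02
position: [565.6, 17.4, 192.3]
tool_rot: [0.485, 0.515, -0.485, 0.515]
contact_force: [2.8, 0.4, -0.8]
gripper_width: 23.1
```

```bash
python3 -c "
from h import *
mill(-15,27)"
```

```text
t 19.02 pos [565.6  17.4 192.3] F [ 2.8  0.4 -0.8] w 23.1 tooly ang 3.5 toolx [ 0.  0. -1.] tooly [0.998 0.061 0.   ] toolz [ 0.061 -0.998 -0.   ]
d(tool) [ 0.3 -0.5  0.3]
roll -0.0 (tool x down: yaw=-roll)
bar x_m -14.5 y_m 0.3 depth 26.7 Fx_m 2.8 Fy_m 0.2 Fz -0.8
```

Emit:
servo_tool --motion '[{"dx": 0,"dy": 2,"dz": 0,"roll": 0,"gripper": -1},{"dx": 0,"dy": 4,"dz": 0,"roll": 0,"gripper": -1},{"dx": -8,"dy": 4,"dz": 0,"roll": 0,"gripper": -1},{"dx": -20,"dy": 4,"dz": 0,"roll": 0,"gripper": -1},{"dx": -55,"dy": 4,"dz": 0,"roll": 0,"gripper": -1}]'

```text
t: 19.65
position: [568.8, 17.6, 246.5]
tool_rot: [0.484, 0.516, -0.485, 0.514]
contact_force: [1.1, -0.6, -0.4]
gripper_width: 23.4
```

```bash
python3 -c "
from h import *
plan([490.8,-323,230],-8.5)"
```

```text
t 19.65 pos [568.8  17.6 246.5] F [ 1.1 -0.6 -0.4] w 23.4 tooly ang 3.5 toolx [-0.004  0.    -1.   ] tooly [ 0.998  0.061 -0.004] toolz [ 0.061 -0.998 -0.   ]
d(tool) [ 16.8 -98.4 335.3]
roll 12.0 (tool x down: yaw=-roll)
```

The wheel has been backed off to x≈-14.5 (about 35–36°). Carrying the bar back over the stand.

Emit:
servo_tool --motion '[{"dx": 0,"dy": -10,"dz": 35,"roll": 1,"gripper": -1},{"dx": 0,"dy": -26,"dz": 90,"roll": 3,"gripper": -1},{"dx": 0,"dy": -42,"dz": 145,"roll": 5,"gripper": -1},{"dx": 0,"dy": -58,"dz": 200,"roll": 7,"gripper": -1},{"dx": 0,"dy": -74,"dz": 250,"roll": 9,"gripper": -1}]'

```text
t: 20.27
position: [510.2, -238.3, 248.6]
tool_rot: [0.524, 0.474, -0.524, 0.475]
contact_force: [0.7, 0.3, -1.6]
gripper_width: 23.3
```

```bash
python3 -c "
from h import *
plan([490.8,-323,240],-8.5)"
```

```text
t 20.27 pos [ 510.2 -238.3  248.6] F [ 0.7  0.3 -1.6] w 23.3 tooly ang -5.6 toolx [ 0.001 -0.001 -1.   ] tooly [ 0.995 -0.098  0.001] toolz [-0.098 -0.995  0.001]
d(tool) [  8.6 -11.   86.2]
roll 2.9 (tool x down: yaw=-roll)
```

Emit:
servo_tool --motion '[{"dx": 2,"dy": -5,"dz": 40,"roll": 1,"gripper": -1},{"dx": 5,"dy": -9,"dz": 70,"roll": 2,"gripper": -1},{"dx": 8,"dy": -11,"dz": 86,"roll": 3,"gripper": -1},{"dx": 8,"dy": -11,"dz": 86,"roll": 3,"gripper": -1}]'

```text
t: 20.78
position: [491.4, -321.4, 239.2]
tool_rot: [0.536, 0.461, -0.536, 0.461]
contact_force: [0.5, 0.8, -1.6]
gripper_width: 23.8
```

```bash
cat >> h.py <<'E'
def slot(tag):
    out=[]
    for n in('scene','top'):
        im=arm.get_image(n)[:,:,::-1];cv2.imwrite(f'pics/{tag}_{n}.png',im);q=proj(n,[*SL,141]);ox,oy=int(q[0])-12,int(q[1])-15;k=16
        z=cv2.resize(im[oy:oy+30,ox:ox+24],None,fx=k,fy=k,interpolation=cv2.INTER_CUBIC)
        def P(x,y,zz):
            q=proj(n,[*(SL+x*EX+y*EY),zz]);return tuple(int(v) for v in ((q-[ox,oy]+.5)*k-.5))
        for x in range(-30,31,10):
            cv2.line(z,P(x,-12,130),P(x,-8,130),(0,255,0) if x else (0,0,255),1)
        out.append(z)
    cv2.imwrite(f'pics/{tag}.png',np.hstack(out))
E
python3 -c "
from h import *
plan([490.8,-323,240],-8.5);slot('sl1')
s=arm.read_state();M=Ro.from_quat(s['tool_rot']).as_matrix();p=s['position'];b=p+OFF*M[:,2];out=[]
for n in('scene','top'):
    im=cv2.imread(f'pics/sl1_{n}.png');x,y=(85,130) if n=='scene' else (335,170);k=6
    z=cv2.resize(im[y:y+80,x:x+60],None,fx=k,fy=k,interpolation=cv2.INTER_CUBIC)
    for X,c in(([b[0],b[1],p[2]-TIP],(0,255,0)),([491,-321.5,70],(0,0,255))):
        u=(proj(n,X)-[x,y]+.5)*k-.5;cv2.drawMarker(z,tuple(int(v) for v in u),c,0,14,1)
    out.append(z)
cv2.imwrite('pics/st1.png',np.hstack(out))"
```

```text
t 20.77 pos [ 491.4 -321.4  239.2] F [ 0.5  0.8 -1.6] w 23.8 tooly ang -8.6 toolx [-0.     0.001 -1.   ] tooly [ 0.989 -0.15  -0.   ] toolz [-0.15  -0.989 -0.   ]
d(tool) [-0.8 -0.3  1.7]
roll -0.1 (tool x down: yaw=-roll)
```

View pics/sl1.png

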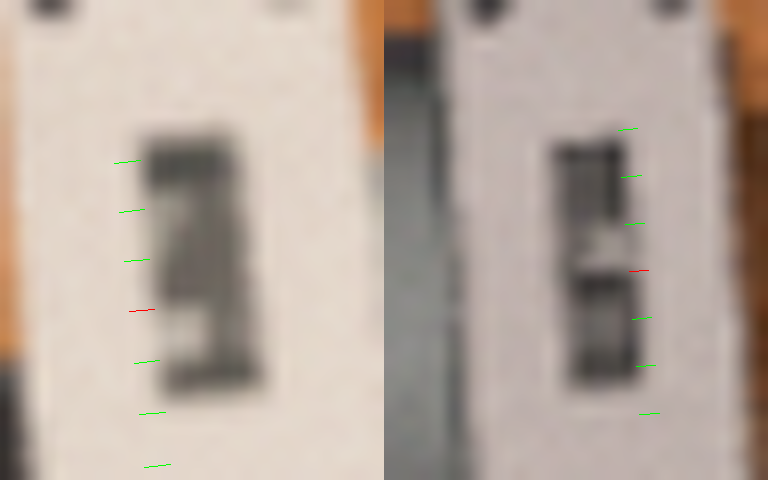

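View pics/st1.png

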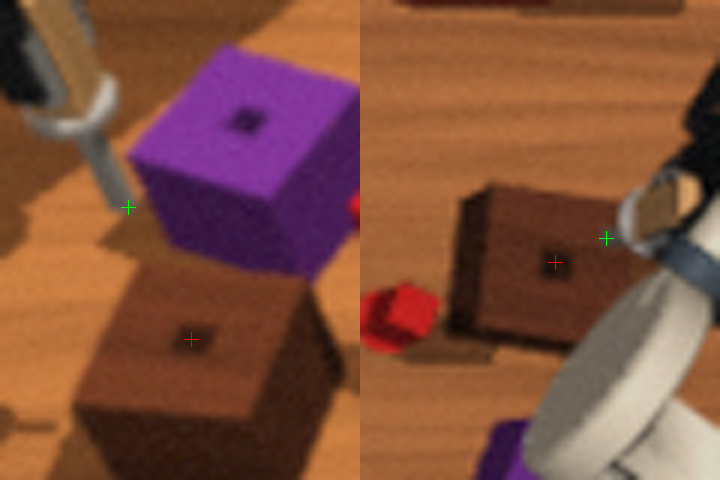

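The slot view shows one tooth centred at x≈+4.5 mm, which is +5°, so the wheel is a whole number of teeth from its stop. Before inserting, I'll compare the bar with the hole more carefully.

```bash
cat >> h.py <<'E'
def stand(tag,k=10):
    s=arm.read_state();M=Ro.from_quat(s['tool_rot']).as_matrix();p=s['position'];b=p+OFF*M[:,2];out=[]
    for n in('scene','top'):
        im=arm.get_image(n)[:,:,::-1];q=proj(n,[b[0],b[1],p[2]-TIP+20]);x,y=int(q[0])-19,int(q[1])-22
        z=cv2.resize(im[y:y+58,x:x+38],None,fx=k,fy=k,interpolation=cv2.INTER_CUBIC)
        f=lambda X:tuple(int(v) for v in (proj(n,X)-[x,y]+.5)*k-.5)
        for h in(0,60,62.5): cv2.drawMarker(z,f([b[0],b[1],p[2]-TIP+h]),(0,255,0),0,14,1)
        cv2.line(z,f([b[0],b[1],p[2]-TIP]),f([b[0],b[1],p[2]-TIP+60]),(0,255,0),1)
        a=np.linspace(0,6.3,30);cv2.polylines(z,[np.array([f([b[0]+18*np.cos(t),b[1]+18*np.sin(t),p[2]-TIP+62.5]) for t in a])],True,(255,255,0),1)
        cv2.drawMarker(z,f([491,-321.5,70]),(0,0,255),0,14,1)
        out.append(z)
    cv2.imwrite(f'pics/{tag}.png',np.hstack(out))
E
python3 -c "
from h import *
plan();stand('st2')"
```

```text
t 20.88 pos [ 492.  -320.1  239.7] F [ 0.5 -0.  -0.7] w 23.5 tooly ang -8.5 toolx [ 0.  0. -1.] tooly [ 0.989 -0.147  0.   ] toolz [-0.147 -0.989 -0.   ]
```

View pics/st2.png

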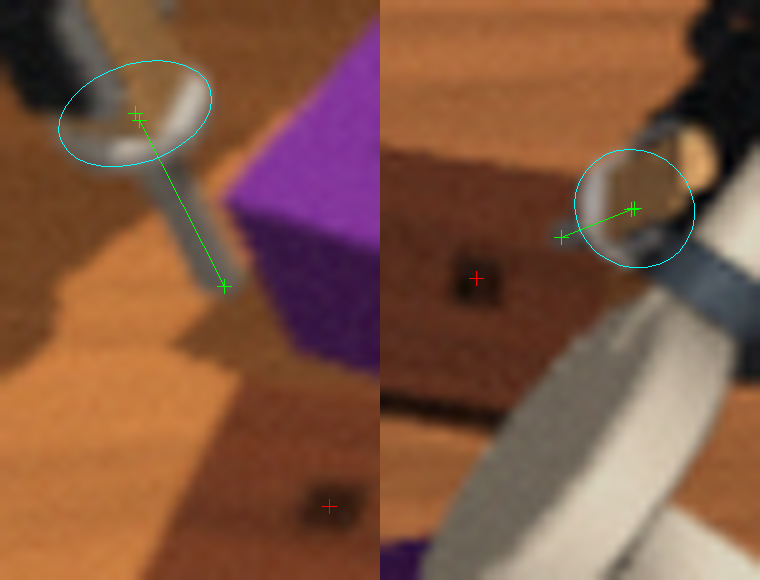

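The prediction matches the collar and tip to about 0.5 px. Shifting about 2 mm and lowering to just above the hole.

Emit:
servo_tool --motion '[{"dx": 20,"dy": -1,"dz": 2,"roll": 0,"gripper": -1},{"dx": 45,"dy": -1,"dz": 2,"roll": 0,"gripper": -1},{"dx": 70,"dy": -1,"dz": 2,"roll": 0,"gripper": -1},{"dx": 82,"dy": -1,"dz": 2,"roll": 0,"gripper": -1},{"dx": 82,"dy": -1,"dz": 2,"roll": 0,"gripper": -1}]'

```text
t: 21.6
position: [490.3, -322.1, 156.7]
tool_rot: [-0.535, -0.462, 0.536, -0.461]
contact_force: [0.4, -0.1, -1.8]
gripper_width: 23.4
```

```bash
python3 -c "
from h import *
plan([490.5,-322.5,148],-8.5);stand('st3')"
```

```text
t 21.60 pos [ 490.3 -322.1  156.7] F [ 0.4 -0.1 -1.8] w 23.4 tooly ang -8.5 toolx [-0.001  0.001 -1.   ] tooly [ 0.989 -0.147 -0.001] toolz [-0.147 -0.989 -0.001]
d(tool) [8.7 0.3 0.4]
roll 0.0 (tool x down: yaw=-roll)
```

View pics/st3.png

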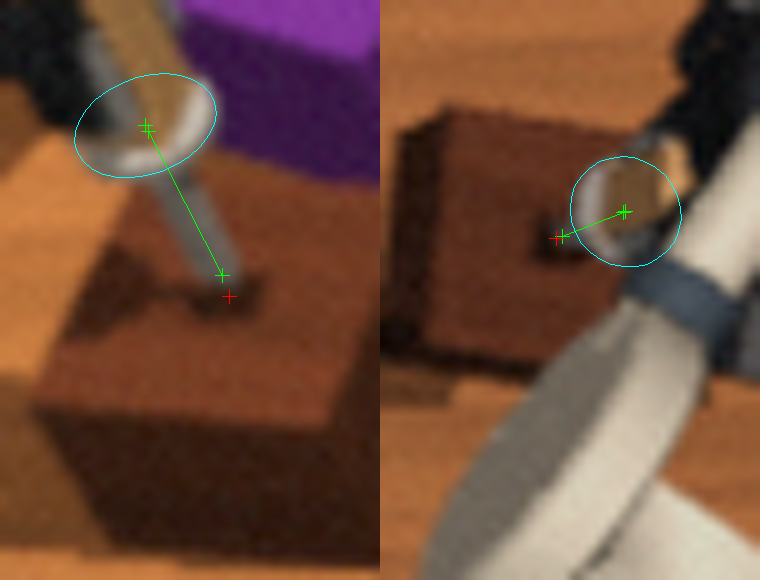

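The blade is over the hole in both views. Lowering and watching the force.

Emit:
servo_tool --motion '[{"dx": 6,"dy": 0,"dz": 0,"roll": 0,"gripper": -1},{"dx": 12,"dy": 0,"dz": 0,"roll": 0,"gripper": -1},{"dx": 18,"dy": 0,"dz": 0,"roll": 0,"gripper": -1},{"dx": 24,"dy": 0,"dz": 0,"roll": 0,"gripper": -1}]'

```text
t: 22.2
position: [490.2, -322.8, 132.7]
tool_rot: [-0.536, -0.462, 0.536, -0.461]
contact_force: [0.8, -0.5, -1.0]
gripper_width: 23.3
```

Emit:
servo_tool --motion '[{"dx": 10,"dy": 0,"dz": 0,"roll": 0,"gripper": -1},{"dx": 20,"dy": 0,"dz": 0,"roll": 0,"gripper": -1},{"dx": 30,"dy": 0,"dz": 0,"roll": 0,"gripper": -1},{"dx": 36,"dy": 0,"dz": 0,"roll": 0,"gripper": -1},{"dx": 36,"dy": 0,"dz": 0,"roll": 0,"gripper": -1}]'

```text
t: 22.82
position: [490.0, -322.6, 96.5]
tool_rot: [-0.536, -0.462, 0.536, -0.461]
contact_force: [0.5, -0.7, -1.5]
gripper_width: 23.4
```

Emit:
servo_tool --motion '[{"dx": 3,"dy": 0,"dz": 0,"roll": 0,"gripper": -1},{"dx": 6,"dy": 0,"dz": 0,"roll": 0,"gripper": -1},{"dx": 8,"dy": 0,"dz": 0,"roll": 0,"gripper": -1},{"dx": 8,"dy": 0,"dz": 0,"roll": 0,"gripper": -1}]'

```text
t: 23.32
position: [490.2, -322.7, 89.0]
tool_rot: [-0.536, -0.462, 0.536, -0.461]
contact_force: [-1.0, 0.8, -1.7]
gripper_width: 23.4
```

Emit:
servo_tool --motion '[{"dx": 1.5,"dy": 0,"dz": 0,"roll": 0,"gripper": -1},{"dx": 1.5,"dy": 0,"dz": 0,"roll": 0,"gripper": -1}]'

```text
t: 23.58
position: [490.4, -322.9, 88.0]
tool_rot: [0.536, 0.461, -0.536, 0.462]
contact_force: [-0.1, -0.8, -0.9]
gripper_width: 23.6
```

Emit:
servo_tool --motion '[{"dx": 1.5,"dy": 0,"dz": 0,"roll": 0,"gripper": -1},{"dx": 1.5,"dy": 0,"dz": 0,"roll": 0,"gripper": -1}]'

```text
t: 23.82
position: [490.4, -322.9, 88.0]
tool_rot: [0.536, 0.461, -0.536, 0.462]
contact_force: [-2.8, 2.0, 7.1]
gripper_width: 23.6
```

Emit:
servo_tool --motion '[{"dx": 1,"dy": 0,"dz": 0,"roll": 0,"gripper": -1},{"dx": 1,"dy": 0,"dz": 0,"roll": 0,"gripper": -1}]'

```text
t: 24.08
position: [490.4, -322.9, 88.0]
tool_rot: [0.536, 0.461, -0.536, 0.462]
contact_force: [-4.3, 3.3, 11.4]
gripper_width: 23.3
```

The bar is seated at z = 88.0, the same as before the lift. I'll relieve the load, open and withdraw.

Emit:
servo_tool --motion '[{"dx": -2,"dy": 0,"dz": 0,"roll": 0,"gripper": -1},{"dx": -2,"dy": 0,"dz": 0,"roll": 0,"gripper": 0},{"dx": -2,"dy": 0,"dz": 0,"roll": 0,"gripper": 1},{"dx": -2,"dy": 0,"dz": 0,"roll": 0,"gripper": 1},{"dx": -2,"dy": 0,"dz": 0,"roll": 0,"gripper": 1}]'

```text
t: 24.7
position: [490.3, -322.8, 87.1]
tool_rot: [-0.536, -0.462, 0.536, -0.461]
contact_force: [-0.3, 0.2, -1.1]
gripper_width: 85.3
```

Emit:
servo_tool --motion '[{"dx": 0,"dy": 0,"dz": 0,"roll": 0,"gripper": 1},{"dx": -20,"dy": 0,"dz": 0,"roll": 0,"gripper": 1},{"dx": -50,"dy": 0,"dz": 0,"roll": 0,"gripper": 1},{"dx": -90,"dy": 0,"dz": 0,"roll": 0,"gripper": 1},{"dx": -130,"dy": 0,"dz": 0,"roll": 0,"gripper": 1}]'

```text
t: 25.32
position: [490.3, -322.8, 220.3]
tool_rot: [0.536, 0.461, -0.536, 0.462]
contact_force: [0.5, -0.7, 0.0]
gripper_width: 85.6
```

Emit:
servo_tool --motion '[{"dx": 0,"dy": -40,"dz": 40,"roll": 0,"gripper": 1},{"dx": 0,"dy": -70,"dz": 80,"roll": 0,"gripper": 1},{"dx": 0,"dy": -80,"dz": 120,"roll": 0,"gripper": 1},{"dx": 0,"dy": -80,"dz": 120,"roll": 0,"gripper": 1}]'

```text
t: 25.82
position: [391.8, -431.8, 218.6]
tool_rot: [-0.536, -0.46, 0.537, -0.461]
contact_force: [1.0, 0.8, -0.3]
gripper_width: 85.5
```

```bash
python3 -c "
from h import *
plan();slot('sl2')
s=cv2.imread('pics/sl2_scene.png');t=cv2.imread('pics/sl2_top.png');out=[]
k=6
for n,im,(ox,oy) in(('scene',s,(90,150)),('top',t,(335,190))):
    z=cv2.resize(im[oy:oy+66,ox:ox+66],None,fx=k,fy=k,interpolation=cv2.INTER_CUBIC)
    a=np.radians(-8);Rm=np.array([[np.cos(a),-np.sin(a)],[np.sin(a),np.cos(a)]])
    q=[proj(n,[*(np.array([491,-321.5])+Rm@np.array(v)*12),137]) for v in((1,1),(1,-1),(-1,-1),(-1,1))]
    cv2.polylines(z,[((np.array(q)-[ox,oy]+.5)*k-.5).astype(np.int32)],True,(0,255,0),1);out.append(z)
cv2.imwrite('pics/st4.png',np.hstack(out))"
```

```text
t 25.82 pos [ 391.8 -431.8  218.6] F [ 1.   0.8 -0.3] w 85.5 tooly ang -8.8 toolx [ 0.    -0.002 -1.   ] tooly [ 0.988 -0.152  0.001] toolz [-0.152 -0.988  0.001]
```

View pics/st4.png

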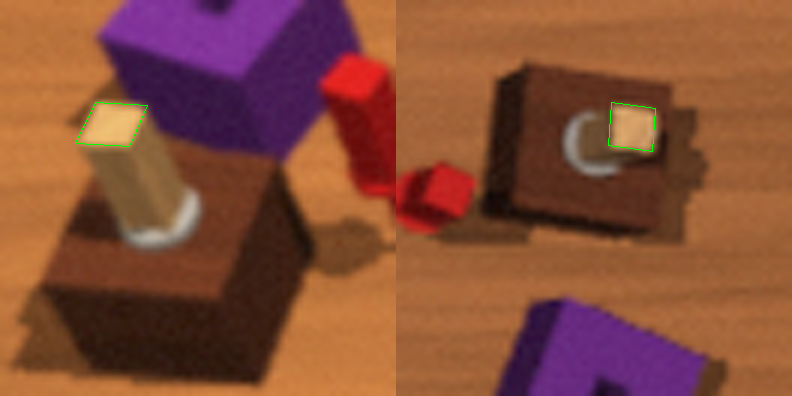

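View pics/sl2_scene.png

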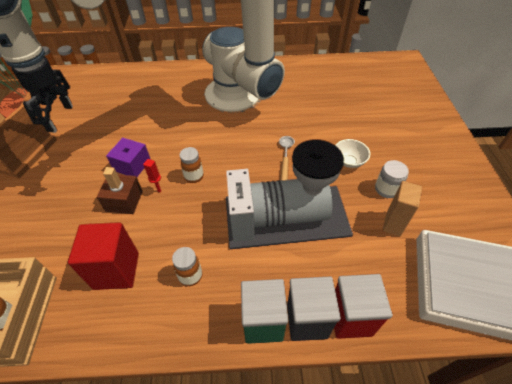

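View pics/sl2.png

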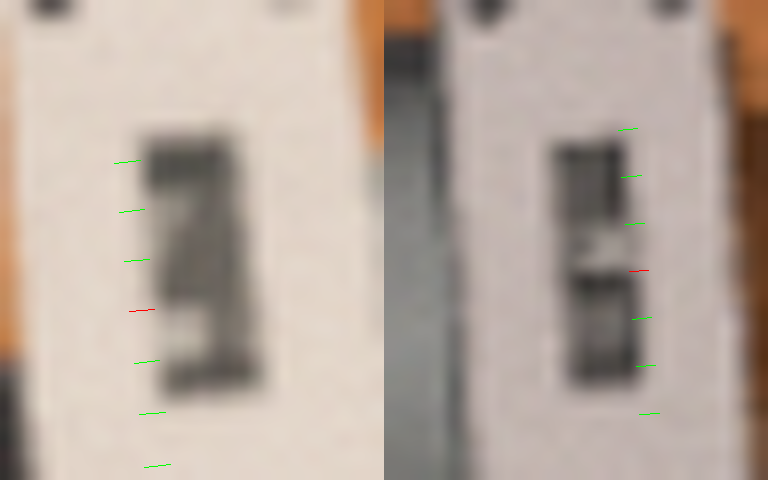

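The bar is fully down and upright in its stand. One tooth is centred at about +5 mm in the slot, the goods are where they stood, and the robot is clear. Handing the job in.

```bash
python3 -c "
from rig import arm
print(arm.close_job())"
```

```text
the job is handed in; nothing more can be done
None
```

The mill is reset: the wheel was closed to its stop, backed off one tooth, and the bar is back in its stand. I handed the job in at about 26 s; no verdict is reported.

- **Closing:** I turned the wheel in one short push and two full one-tooth strokes. On the next stroke the force jumped from about 2.5 N to 9 N. That was at bar position x ≈ -3 mm, against about -4.5 mm predicted for the stop. I leaned on it for about 0.6 s at up to 16 N.
- **Backing off:** Contact on the tooth's far side came at x ≈ 12.8 mm, as predicted for the wheel at 0. I pushed it back to x ≈ -14.5 mm, against a target of -15, so about 35–36°.
- **Last checks:** Both views show a tooth centred 4.5–5 mm past the slot centre, which fits exactly one tooth back. The bar seated at the same height as at the start and stands upright, with its collar on the block. The goods look unmoved and the gripper is clear.

There were two small disagreements: the 1.4 mm at the stop, which I put down to the bar flexing under load, and one to two millimetres between the two cameras. Neither changed the result.

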